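# Find the rattling case and hold it over the reader

### The job

One of the three sealed cases in the tray has a ball loose inside: pick the cases up and shake them lengthwise to find the one that rattles. Hold that case level and still above the middle of the reader's window, lengthwise along the window, a hand's breadth or so up and not touching it, and finish while still holding it there; the other two must lie back in their own places in the tray, and nothing else on the table is to be disturbed.

Things in the scene. Friction and masses are not known exactly. Their poses are not given: they have to be found in the camera images.
- tray: black flat tray fixed to the table, 156 mm (its x) by 370 mm (its y), floor 4 mm thick; origin at the centre of its underside, z up. Three open bays, centred at y = +120, 0 and -120 mm on its x axis line, parted by ribs 4 mm wide that rise 5 mm above the floor at y = +-60 and +-183 mm; no ribs at the ends in x.
- case_a: sealed grey plastic case in the tray's left bay (y = +120 mm), 146 mm long (its x, along the tray's x at the start), 58 mm wide (its y), 56 mm tall, 0.46 to 0.59 kg with contents; origin at the centre of its underside, z up. Rigid straight walls: grip it across its 58 mm width, at mid-length. Its lid stays shut. Looks and weight do not tell which case rattles
- case_b: sealed case identical to case_a, in the middle bay (y = 0). One of the three holds a loose 40 mm, 260 g steel ball that rolls freely 46 mm either way from the middle along the case's x and knocks on its ends: after a lengthwise stroke or a lengthwise tilt the moment about the grip shifts by up to 0.11 N m either way and changes as it rolls. The other two hold 260 g packed tight
- case_c: sealed case identical to case_a, in the right bay (y = -120 mm); contents as told at case_b. Strokes of about 120 mm at 0.35 m/s to and fro throw the ball from end to end (it trails the case, then runs on when the case stops); short slow strokes barely move it
- window (a point): centre of the glass window in the flat top of the fixed black reader, 41 mm above the table; z up, the window (148 by 66 mm) is long along this point's y and the reader (190 mm along y, 110 mm along x, 41 mm tall) is turned with it
- mouse: black computer mouse, 105 x 60 x 32 mm, origin at the centre of its underside, a bystander: leave it alone
- driver: screwdriver lying flat, 160 mm long along its x, a bystander: leave it alone
- jar: round jar standing with its lid on, 56 mm across, 75 mm tall, origin at the centre of its underside, a bystander: leave it alone
- meter: white plastic instrument box fixed to the table, 80 x 90 x 170 mm, with a small steel stub on top; origin at the centre of its underside; an obstacle to keep clear of

How it is judged:
By the outcome, as a careful person would: the job done as asked, in the order asked, and still so for the second after the job is handed in, while the arm keeps its last pose, push and grip.
It also fails if it takes over 67 s, if anything falls off the work surface, if the arm or the gripper's body presses on something with over 40 N, if the wrist force passes 120 N, or if a joint passes its speed limit or range.

### The arm

A 6-joint arm with a two-finger parallel gripper is mounted at the origin on the work surface. World frame = base frame: x ahead of the robot, y to its left, z up, the work surface at z = 0. Lengths are in m, angles in rad, forces in N, time in s.
With the tool pointing down it reaches from about 0.3 to 0.775 m from the base axis. Payload 14.6 kg.
Tool frame: the origin (TCP) lies on the centre line of the jaws, within the pads' length; the fingertips stand 19 mm ahead of it and the grasp point (between the pads) is the TCP; y points along the fingers, x is the direction in which the jaws open and shut, and the axes are right-handed (so a half turn about y gives the same grasp; the last joint's range is limited). The gripper opens to 94 mm and grips with 3 to 60 N. Pads are 16 mm wide; open, the fingers measure 119 mm over their backs; the gripper's body (75 mm by 177 mm) begins 78 mm behind the grasp point.
Start: joints at [1.258, 0.3, 1.521, -0, 1.321, -0.067], TCP at [0.134, 0.533, 0.224] pointing down, gripper open.
Joint ranges: [-3.03, 3.03], [-0.79, 2.21], [0.23, 2.52], [-1.04, 4.18], [0, 3.07], [-2.55, 2.55]. Speed limits (rad/s): [2.22, 2.22, 2.57, 3.14, 3.14, 3.14].

### API

Orientations are given as [roll, pitch, yaw] about the fixed x, y, z axes, in that order (R = Rz(yaw) Ry(pitch) Rx(roll)).
In Python, from station import get_obs, cams, workorder gives the robot as it stands.
- The arm moves only by the shell command python3 -m handwheel 'ROWS' [FORCE]. ROWS is JSON, a list of rows, each an object of numbers: "fingers": the opening, from -1 (shut) to 1 (fully open); "x", "y", "z": the shift along the tool's x, y, z in m; "spin": the turn about the tool's y in degrees. In form: [{"fingers": .., "x": .., "y": .., "z": .., "spin": ..}, ...]. A call has exactly 10 rows; each row is the pose to reach, as a shift and turn from the pose commanded when the call began, along the tool's axes at that moment; what a row does not reach only later rows make up. A row lasts 1/10 s, in which the tool goes at most 50 mm and 8.59 degrees, less where a joint would pass 70% of its speed; a pose out of reach is approached as far as the arm can. A call with a gripper value outside its range is refused whole. The fingers move at their own pace and stop on an object; FORCE is the grip in N (left out, the last holds). Time passes only in rows, so rows that repeat a pose let the fingers close, or fill a call up. It gives the time, the measured TCP pose, the force and the opening at its end, in the units of the state.
- get_obs(): the state, without advancing time (a new reading comes with each control period).
- cams.camera(name): name is "scene" or "top" or "wrist"; returns (picture, depth): 480x640x3 uint8, red, green, blue; 480x640 float32, m along the optical axis (not along the pixel's ray), 0 where there is no reading.
- cams.get_calibration(name): a dict with "fx", "fy", "cx", "cy" (pixels), "dist" ([k1, k2, p1, p2, k3] as OpenCV has them; the pictures are not rectified), "view" (4x4, takes a point from world to camera coordinates). Camera axes: x right, y down, z forward; pixel columns grow to the right and rows downward; lengths in m; the calibration is good to about 2 mm. A picture is of the moment at which its call begins: read the wrist's pose just before it. get_calibration takes no time and is no camera call; for the wrist camera it gives the pose at the moment of the call.
- workorder.hand_in(): hands the job in, once; it reports no verdict.
The state is a dict: "time_s": time; "qpos": joint angles; "joint_vel": joint speeds; "tau": joint torques, N m; "ee_pos": TCP position; "eef_rot": TCP orientation; "force": force on the tool from outside, world axes, zero at the start; "moment": the same for the moment, N m; "grip_width": finger opening in m.
Only numpy, scipy, OpenCV 4.12 (cv2) and the standard library are available. Lean on these libraries where they do the work, as an engineer would, in place of code of your own. Each camera call takes 0.05 s, during which the arm holds its last target. There are 200 camera calls.

## Working session

There is one attempt and no reset: what is moved stays moved. The work goes in short steps, Python scripts to look and compute and a shell command to move; the robot and the scene stay as the last step left them, time stands still between calls to the robot, and variables do not carry over. Pictures are saved under pics/ and viewed, about 8 in all and at most 12, crops included, and the job is handed in when it is done.

```bash
mkdir -p pics; ls; cat > h.py <<'E'
import numpy as np, cv2
from station import get_obs, cams, workorder
from scipy.spatial.transform import Rotation as R
def snap(n,f):
    im,d=cams.camera(n); cv2.imwrite(f'pics/{f}.png',im[:,:,::-1]); np.save(f'pics/{f}.npy',d); c=cams.get_calibration(n); np.save(f'pics/{f}_c.npy',c,allow_pickle=True); return im,d,c
def load(f): return np.load(f'pics/{f}.npy'),np.load(f'pics/{f}_c.npy',allow_pickle=True).item()
def w(f,pts,z=None):
    "pixels -> world; by plane z if given, else depth"
    d,c=load(f); K=np.array([[c['fx'],0,c['cx']],[0,c['fy'],c['cy']],[0,0,1]]); V=np.linalg.inv(np.array(c['view']))
    p=np.array(pts,float).reshape(-1,1,2); u=cv2.undistortPoints(p,K,np.array(c['dist']))[:,0]
    r=np.c_[u,np.ones(len(u))]
    if z is None:
        s=np.array([d[int(round(b)),int(round(a))] for a,b in np.array(pts)])
    else:
        rw=r@V[:3,:3].T; s=(z-V[2,3])/rw[:,2]
    return (r*s[:,None])@V[:3,:3].T+V[:3,3]
E
python3 - <<'E'
from h import *
o=get_obs(); print(o)
print(R.from_euler('xyz',o['eef_rot']).as_matrix().round(3))
snap('top','top0'); snap('scene','scene0')
E
```

```text
pics
{'time_s': 0.0, 'qpos': array([ 1.25840526e+00,  3.00491522e-01,  1.52156790e+00, -3.38593232e-05,
        1.32071804e+00, -6.66157142e-02]), 'joint_vel': array([ 2.50992579e-04, -2.75323006e-04,  2.78484047e-04,  1.03499687e-03,
       -7.01768342e-06, -1.28652336e-04]), 'tau': array([ 1.30381170e-03, -5.31818819e+01, -3.52733302e+01,  7.08777085e-02,
        2.43867037e-02, -8.29092664e-05]), 'ee_pos': array([0.1337647 , 0.53323733, 0.2238807 ]), 'eef_rot': array([-1.57075018e+00,  1.18436614e-03,  1.32502940e+00]), 'force': array([-0.23281881, -0.09447159,  0.55695198]), 'moment': array([0.01030399, 0.02673986, 0.00919416]), 'grip_width': 0.09412403876676462}
[[ 0.243 -0.    -0.97 ]
 [ 0.97  -0.001  0.243]
 [-0.001 -1.     0.   ]]
```

View pics/top0.png

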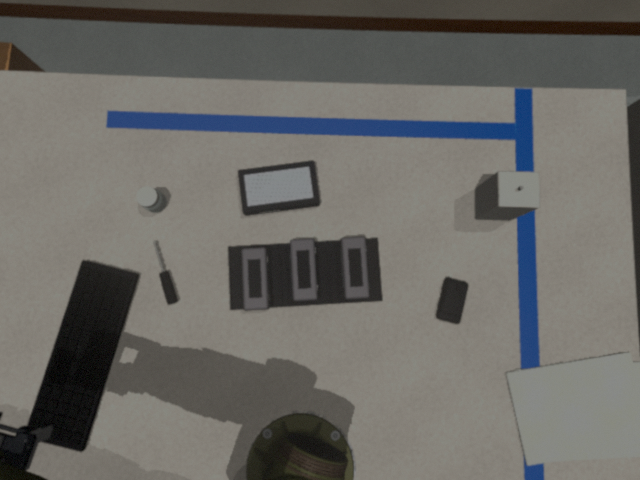

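View pics/scene0.png

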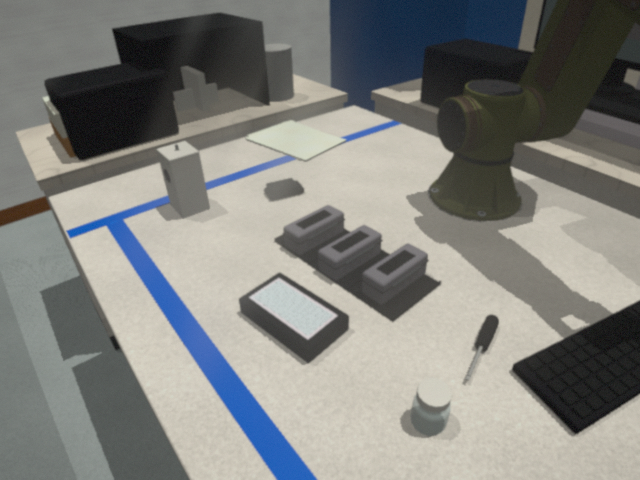

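The top view shows the tray at (229-382, 237-309), with cases near (255,278), (303,269) and (355,267). The reader is near (279,187), the jar at (150,198), the driver at (166,272), the meter at (517,190) and the mouse at (452,300). Next I'll get exact poses from depth.

```bash
python3 - <<'E'
from h import *
im=cv2.imread('pics/top0.png')
cv2.imwrite('pics/crop0.png',cv2.resize(im[150:320,215:395],None,fx=4.4,fy=3.5*4.4/4.4,interpolation=cv2.INTER_CUBIC)) if 0 else cv2.imwrite('pics/crop0.png',cv2.resize(im[150:320,215:395],None,fx=3.5,fy=3.5,interpolation=cv2.INTER_CUBIC))
ys,xs=np.mgrid[150:320,130:545]; pts=np.c_[xs.ravel(),ys.ravel()]
P=w('top0',pts); Z=P[:,2].reshape(xs.shape)
def comp(lo,hi,name,mina=60):
    m=((Z>lo)&(Z<hi)).astype(np.uint8)
    n,l,s,c=cv2.connectedComponentsWithStats(m)
    for i in range(1,n):
        if s[i,4]<mina: continue
        q=P[(l==i).ravel()]
        r=cv2.minAreaRect(q[:,:2].astype(np.float32)); print(name,np.round(c[i]+[130,150]),s[i,4],'z',np.median(q[:,2]).round(4),'ctr',np.round(r[0],4),'size',np.round(r[1],4),'ang',round(r[2],1),'mean',q[:,:2].mean(0).round(4))
comp(.052,.07,'case'); comp(.034,.05,'reader'); comp(.068,.09,'jar'); comp(.15,.2,'meter');comp(.015,.04,'mouse')
E
```

```text
case [489. 205.] 136 z 0.0602 ctr [ 0.6177 -0.434 ] size [0.1162 0.0589] ang 46.9 mean [ 0.6233 -0.4273]
case [355. 267.] 1505 z 0.0603 ctr [ 0.4679 -0.1134] size [0.146  0.0589] ang 4.8 mean [ 0.4667 -0.1129]
case [304. 269.] 1506 z 0.0606 ctr [0.4598 0.008 ] size [0.1457 0.0579] ang 5.4 mean [0.4588 0.0079]
case [255. 278.] 1530 z 0.0608 ctr [0.4351 0.1218] size [0.1454 0.0583] ang 4.9 mean [0.4344 0.1208]
reader [278. 186.] 3403 z 0.0412 ctr [0.6609 0.0765] size [0.1113 0.1897] ang 9.2 mean [0.6597 0.0763]
reader [479. 201.] 67 z 0.0428 ctr [ 0.6371 -0.4099] size [0.0772 0.009 ] ang 6.6 mean [ 0.6372 -0.4098]
reader [156. 203.] 92 z 0.0454 ctr [0.6114 0.3728] size [0.0307 0.0544] ang 51.2 mean [0.6095 0.3682]
jar [491. 203.] 186 z 0.0793 ctr [ 0.6176 -0.435 ] size [0.1151 0.0599] ang 46.8 mean [ 0.6254 -0.4263]
jar [147. 196.] 356 z 0.0754 ctr [0.6195 0.3822] size [0.0484 0.047 ] ang 21.5 mean [0.6188 0.3817]
meter [517. 190.] 1620 z 0.1698 ctr [ 0.6391 -0.4557] size [0.0802 0.0911] ang 0.0 mean [ 0.6368 -0.452 ]
mouse [311. 175.] 93 z 0.0387 ctr [6.957e-01 2.000e-04] size [0.0669 0.0388] ang 39.9 mean [ 0.6917 -0.0022]
mouse [485. 209.] 176 z 0.0278 ctr [ 0.6179 -0.4343] size [0.1164 0.0573] ang 47.0 mean [ 0.6223 -0.4285]
mouse [282. 205.] 404 z 0.0376 ctr [0.6266 0.0703] size [0.0426 0.189 ] ang 10.2 mean [0.6152 0.0653]
mouse [160. 204.] 81 z 0.0276 ctr [0.6124 0.3676] size [0.023  0.0537] ang 64.6 mean [0.6093 0.3638]
mouse [166. 283.] 387 z 0.0234 ctr [0.4391 0.3461] size [0.1425 0.0259] ang 20.4 mean [0.4182 0.3369]
mouse [133. 282.] 143 z 0.0213 ctr [0.4101 0.4155] size [0.0718 0.0186] ang 4.2 mean [0.418 0.418]
mouse [452. 299.] 977 z 0.0312 ctr [ 0.399  -0.3493] size [0.0566 0.1035] ang 77.8 mean [ 0.3998 -0.3477]
```

View pics/crop0.png

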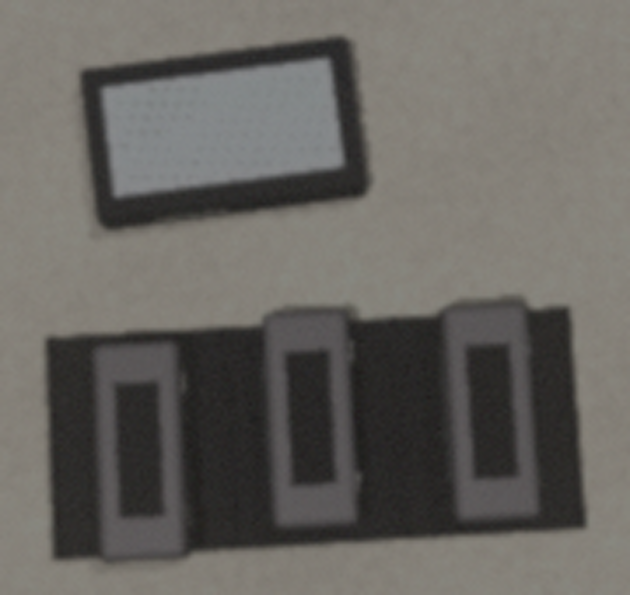

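```bash
python3 - <<'E'
from h import *
f=lambda L:np.array(L)/3.5+[215-.36,150-.36]
wn=w('top0',f([(102,88),(331,57),(346,165),(112,198)]),.041); print('win',wn.mean(0).round(4),wn[:,:2].round(4).tolist())
e=wn[0]-wn[1]+wn[3]-wn[2]; print('win y ang',np.degrees(np.arctan2(-e[0],e[1])))
t=w('top0',f([(47,338),(570,308),(585,525),(54,557)]),.004); print('tray',t.mean(0).round(4),t[:,:2].round(4).tolist())
e=t[0]-t[1]+t[3]-t[2]; a=np.arctan2(-e[0],e[1]); print('tray ang',np.degrees(a))
Rt=np.array([[np.cos(a),-np.sin(a)],[np.sin(a),np.cos(a)]])
for n,c in dict(a=(.4351,.1218),b=(.4598,.008),c=(.4679,-.1134)).items(): print(n,((np.array(c)-t.mean(0)[:2])@Rt).round(4))
E
```

```text
win [0.661  0.0766 0.041 ] [[0.6861, 0.1619], [0.7132, 0.003], [0.6365, -0.0099], [0.6084, 0.1513]]
win y ang 9.800404405049347
tray [0.4537 0.0069 0.004 ] [[0.5137, 0.1976], [0.546, -0.171], [0.3939, -0.1835], [0.3612, 0.1845]]
tray ang 5.032130242119431
a [-0.0084  0.1161]
b [0.0062 0.0005]
c [ 0.0036 -0.1211]
```

```bash
cat >> h.py <<'E'
def go(x,y,z,yaw):
    "print shift (tool axes) and spin to reach world target"
    o=get_obs(); M=R.from_euler('xyz',o['eef_rot']).as_matrix(); d=M.T@(np.array([x,y,z])-o['ee_pos'])
    print('t',round(o['time_s'],2),'pos',o['ee_pos'].round(4),'yaw',np.degrees(o['eef_rot'][2]).round(2),'rp',np.degrees(o['eef_rot'][:2]).round(2),'w',round(o['grip_width'],4),'F',o['force'].round(2),'M',o['moment'].round(3))
    print('shift x,y,z',d.round(4),'spin',((np.degrees(o['eef_rot'][2])-yaw+180)%360-180).round(2))
E
python3 -m handwheel '[{"fingers":1,"x":-0.04,"y":0.0,"z":-0.03,"spin":-2},{"fingers":1,"x":-0.07,"y":0.01,"z":-0.07,"spin":-4},{"fingers":1,"x":-0.1,"y":0.02,"z":-0.11,"spin":-6},{"fingers":1,"x":-0.13,"y":0.03,"z":-0.15,"spin":-8},{"fingers":1,"x":-0.16,"y":0.04,"z":-0.19,"spin":-10},{"fingers":1,"x":-0.19,"y":0.05,"z":-0.23,"spin":-12},{"fingers":1,"x":-0.22,"y":0.06,"z":-0.27,"spin":-14},{"fingers":1,"x":-0.25,"y":0.07,"z":-0.31,"spin":-16},{"fingers":1,"x":-0.28,"y":0.08,"z":-0.34,"spin":-18},{"fingers":1,"x":-0.31,"y":0.09,"z":-0.375,"spin":-19.1}]' 50
python3 -c "
from h import *
go(.435,.1215,.037,95)"
```

```text
time_s: 1.1
ee_pos: [0.4227, 0.1395, 0.1339]
eef_rot: [-1.571, 0.0, 1.659]
force: [0.8, 0.5, 0.2]
grip_width: 0.0938
t 1.1 pos [0.4227 0.1395 0.1339] yaw 95.08 rp [-89.98   0.  ] w 0.0938 F [0.84 0.51 0.24] M [ 0.016 -0.01  -0.001]
shift x,y,z [-0.019   0.0969 -0.0107] spin 0.08
```

```bash
python3 -m handwheel '[{"fingers":1,"x":-0.02,"y":0.02,"z":-0.011,"spin":0},{"fingers":1,"x":-0.02,"y":0.045,"z":-0.011,"spin":0},{"fingers":1,"x":-0.02,"y":0.07,"z":-0.011,"spin":0},{"fingers":1,"x":-0.02,"y":0.09,"z":-0.011,"spin":0},{"fingers":1,"x":-0.02,"y":0.097,"z":-0.011,"spin":0},{"fingers":1,"x":-0.02,"y":0.097,"z":-0.011,"spin":0},{"fingers":-1,"x":-0.02,"y":0.097,"z":-0.011,"spin":0},{"fingers":-1,"x":-0.02,"y":0.097,"z":-0.011,"spin":0},{"fingers":-1,"x":-0.02,"y":0.097,"z":-0.011,"spin":0},{"fingers":-1,"x":-0.02,"y":0.097,"z":-0.011,"spin":0}]' 50
python3 -c "
from h import *
go(.435,.1215,.037,95)"
```

```text
time_s: 2.1
ee_pos: [0.435, 0.1226, 0.0379]
eef_rot: [-1.572, -0.0, 1.658]
force: [0.1, 0.1, -0.2]
grip_width: 0.0652
t 2.1 pos [0.435  0.1226 0.0379] yaw 95.02 rp [-90.05  -0.  ] w 0.0652 F [ 0.09  0.1  -0.16] M [ 0.013 -0.004  0.007]
shift x,y,z [-0.0011  0.0009  0.0001] spin 0.02
```

```bash
python3 -m handwheel '[{"fingers":-1,"x":0,"y":0,"z":0,"spin":0},{"fingers":-1,"x":0,"y":0,"z":0,"spin":0},{"fingers":-1,"x":0,"y":0,"z":0,"spin":0},{"fingers":-1,"x":0,"y":-0.01,"z":0,"spin":0},{"fingers":-1,"x":0,"y":-0.03,"z":0,"spin":0},{"fingers":-1,"x":0,"y":-0.05,"z":0,"spin":0},{"fingers":-1,"x":0,"y":-0.07,"z":0,"spin":0},{"fingers":-1,"x":0,"y":-0.09,"z":0,"spin":0},{"fingers":-1,"x":0,"y":-0.1,"z":0,"spin":0},{"fingers":-1,"x":0,"y":-0.1,"z":0,"spin":0}]' 50
python3 -c "
from h import *
go(.435,.1215,.037,95)"
python3 -m handwheel '[{"fingers":-1,"x":0,"y":0,"z":0.02,"spin":0},{"fingers":-1,"x":0,"y":0,"z":0.055,"spin":0},{"fingers":-1,"x":0,"y":0,"z":0.06,"spin":0},{"fingers":-1,"x":0,"y":0,"z":0.025,"spin":0},{"fingers":-1,"x":0,"y":0,"z":-0.01,"spin":0},{"fingers":-1,"x":0,"y":0,"z":-0.045,"spin":0},{"fingers":-1,"x":0,"y":0,"z":-0.06,"spin":0},{"fingers":-1,"x":0,"y":0,"z":-0.025,"spin":0},{"fingers":-1,"x":0,"y":0,"z":0.01,"spin":0},{"fingers":-1,"x":0,"y":0,"z":0.03,"spin":0}]' 50
cat > listen.py <<'E'
from h import *
import sys
for i in range(int(sys.argv[1])):
    o=get_obs(); M=R.from_euler('xyz',o['eef_rot']).as_matrix()
    print(round(o['time_s'],2),'Ftool',(M.T@o['force']).round(2),'Mtool',(M.T@o['moment']).round(4),o['ee_pos'].round(4)); cams.camera('wrist')
E
python3 listen.py 10
```

```text
time_s: 3.1
ee_pos: [0.4351, 0.1227, 0.1384]
eef_rot: [-1.573, -0.0, 1.658]
force: [0.2, 0.2, -6.5]
grip_width: 0.0577
t 3.1 pos [0.4351 0.1227 0.1384] yaw 95.02 rp [-9.01e+01 -2.00e-02] w 0.0577 F [ 0.22  0.2  -6.49] M [-0.002 -0.025  0.043]
shift x,y,z [-0.0012  0.1014  0.0004] spin 0.02
time_s: 4.1
ee_pos: [0.4026, 0.1197, 0.1359]
eef_rot: [-1.567, 0.0, 1.658]
force: [0.0, 0.1, -5.0]
grip_width: 0.0578
4.1 Ftool [ 0.14  4.99 -0.06] Mtool [-0.0603  0.0358 -0.0336] [0.4026 0.1197 0.1359]
4.15 Ftool [ 0.14  4.81 -2.1 ] Mtool [-0.2208 -0.0043 -0.0836] [0.4009 0.1196 0.136 ]
4.2 Ftool [-1.    5.   -0.48] Mtool [-0.0706  0.0524 -0.0602] [0.4029 0.1198 0.1365]
4.25 Ftool [-0.04  4.2   0.  ] Mtool [-0.0476  0.0146 -0.0261] [0.4044 0.1199 0.1369]
4.3 Ftool [-0.46  5.47  0.31] Mtool [-0.0458 -0.0541 -0.0036] [0.4052 0.12   0.1372]
4.35 Ftool [-0.19  4.64  0.3 ] Mtool [-0.026   0.0045 -0.0488] [0.4055 0.12   0.1372]
4.4 Ftool [0.26 5.04 1.06] Mtool [ 0.0322  0.0383 -0.0489] [0.4056 0.12   0.1372]
4.45 Ftool [0.41 5.23 0.35] Mtool [-0.0746 -0.0052 -0.0324] [0.4056 0.12   0.1372]
4.5 Ftool [-0.25  5.02 -0.24] Mtool [-0.0023  0.0138 -0.0223] [0.4054 0.12   0.1372]
4.55 Ftool [-0.68  4.61  0.52] Mtool [ 0.0067 -0.0063  0.0062] [0.4053 0.12   0.1372]
```

```bash
sed -i 's/^for i/L=[]\nfor i/; s/    print.*$/    L.append((M.T@o["moment"])[0]); cams.camera("wrist")/' listen.py; echo "print(round(o['time_s'],2),o['ee_pos'].round(4),'Mx',np.round(L,3),'mean',np.mean(L).round(4),'halves',np.mean(L[:len(L)//2]).round(4),np.mean(L[len(L)//2:]).round(4))" >> listen.py
python3 listen.py 10
python3 -m handwheel '[{"fingers":-1,"x":0,"y":0,"z":-0.01,"spin":0},{"fingers":-1,"x":0,"y":0,"z":-0.045,"spin":0},{"fingers":-1,"x":0,"y":0,"z":-0.08,"spin":0},{"fingers":-1,"x":0,"y":0,"z":-0.09,"spin":0},{"fingers":-1,"x":0,"y":0,"z":-0.06,"spin":0},{"fingers":-1,"x":0,"y":0,"z":-0.025,"spin":0},{"fingers":-1,"x":0,"y":0,"z":0.01,"spin":0},{"fingers":-1,"x":0,"y":0,"z":0.03,"spin":0},{"fingers":-1,"x":0,"y":0,"z":0.03,"spin":0},{"fingers":-1,"x":0,"y":0,"z":0.03,"spin":0}]' 50 | head -2
python3 listen.py 12
python3 -m handwheel '[{"fingers":-1,"x":0,"y":0,"z":-0.035,"spin":0},{"fingers":-1,"x":0,"y":0,"z":-0.07,"spin":0},{"fingers":-1,"x":0,"y":0,"z":-0.105,"spin":0},{"fingers":-1,"x":0,"y":0,"z":-0.12,"spin":0},{"fingers":-1,"x":0,"y":0,"z":-0.12,"spin":0},{"fingers":-1,"x":0,"y":0,"z":-0.12,"spin":0},{"fingers":-1,"x":0,"y":0,"z":-0.12,"spin":0},{"fingers":-1,"x":0,"y":0,"z":-0.12,"spin":0},{"fingers":-1,"x":0,"y":0,"z":-0.12,"spin":0},{"fingers":-1,"x":0,"y":0,"z":-0.12,"spin":0}]' 50 | head -2
python3 listen.py 12
```

```text
5.05 [0.405  0.1199 0.1375] Mx [ 0.007  0.006 -0.01  -0.007  0.008  0.003  0.017 -0.041  0.004 -0.006] mean -0.0021 halves 0.0005 -0.0047
time_s: 6.1
ee_pos: [0.3757, 0.1174, 0.1379]
6.65 [0.3751 0.1173 0.1374] Mx [-0.025 -0.057  0.019 -0.04  -0.039 -0.027 -0.042 -0.041 -0.008  0.007
 -0.031  0.01 ] mean -0.0229 halves -0.0281 -0.0177
time_s: 7.7
ee_pos: [0.4944, 0.1278, 0.1376]
8.25 [0.4946 0.1278 0.1374] Mx [ 0.03   0.024  0.006 -0.004  0.014 -0.011  0.016 -0.004 -0.064 -0.022
 -0.02  -0.048] mean -0.007 halves 0.0097 -0.0236
```

```bash

python3 -m handwheel '[{"fingers":-1,"x":0,"y":0,"z":0.035,"spin":0},{"fingers":-1,"x":0,"y":0,"z":0.07,"spin":0},{"fingers":-1,"x":0,"y":0,"z":0.105,"spin":0},{"fingers":-1,"x":0,"y":0,"z":0.12,"spin":0},{"fingers":-1,"x":0,"y":0,"z":0.085,"spin":0},{"fingers":-1,"x":0,"y":0,"z":0.05,"spin":0},{"fingers":-1,"x":0,"y":0,"z":0.015,"spin":0},{"fingers":-1,"x":0,"y":0,"z":0.04,"spin":0},{"fingers":-1,"x":0,"y":0,"z":0.08,"spin":0},{"fingers":-1,"x":0,"y":0,"z":0.12,"spin":0}]' 50 | head -2
python3 listen.py 24
```

```text
time_s: 9.3
ee_pos: [0.3738, 0.1171, 0.1368]
10.45 [0.3751 0.1173 0.1374] Mx [ 0.021 -0.298 -0.103 -0.097 -0.035 -0.047 -0.042 -0.    -0.032 -0.017
  0.001  0.003  0.059  0.     0.025 -0.061  0.042  0.007 -0.017 -0.045
 -0.023 -0.032  0.02  -0.05 ] mean -0.0301 halves -0.0539 -0.0063
```

```bash
python3 -c "
from h import *
go(.435,.1226,.0385,95)"
```

```text
t 10.5 pos [0.3751 0.1173 0.1374] yaw 95.02 rp [-90.   0.] w 0.0578 F [-0.03  0.21 -6.13] M [0.034 0.001 0.   ]
shift x,y,z [ 0.      0.0989 -0.0602] spin 0.02
```

Case a's moment settles to about zero after strokes either way, so it is probably packed. I'll put it back and move to b.

```bash

python3 -m handwheel '[{"fingers":-1,"x":0,"y":0,"z":-0.02,"spin":0},{"fingers":-1,"x":0,"y":0.01,"z":-0.05,"spin":0},{"fingers":-1,"x":0,"y":0.03,"z":-0.06,"spin":0},{"fingers":-1,"x":0,"y":0.055,"z":-0.06,"spin":0},{"fingers":-1,"x":0,"y":0.075,"z":-0.06,"spin":0},{"fingers":-1,"x":0,"y":0.09,"z":-0.06,"spin":0},{"fingers":-1,"x":0,"y":0.097,"z":-0.06,"spin":0},{"fingers":-1,"x":0,"y":0.099,"z":-0.06,"spin":0},{"fingers":0.6,"x":0,"y":0.099,"z":-0.06,"spin":0},{"fingers":1,"x":0,"y":0.099,"z":-0.06,"spin":0}]' 50 
python3 -m handwheel '[{"fingers":1,"x":0,"y":0,"z":0,"spin":0},{"fingers":1,"x":0,"y":0,"z":0,"spin":0},{"fingers":1,"x":0,"y":-0.02,"z":0,"spin":0},{"fingers":1,"x":0,"y":-0.06,"z":0,"spin":0},{"fingers":1,"x":-0.01,"y":-0.085,"z":-0.005,"spin":0},{"fingers":1,"x":-0.04,"y":-0.09,"z":-0.01,"spin":0},{"fingers":1,"x":-0.08,"y":-0.09,"z":-0.015,"spin":0},{"fingers":1,"x":-0.11,"y":-0.09,"z":-0.015,"spin":0},{"fingers":1,"x":-0.116,"y":-0.09,"z":-0.015,"spin":0},{"fingers":1,"x":-0.116,"y":-0.09,"z":-0.015,"spin":0}]' 50 
python3 -c "
from h import *
go(.4595,.008,.0385,95)"
```

```text
time_s: 11.5
ee_pos: [0.4357, 0.1227, 0.0395]
eef_rot: [-1.573, -0.0, 1.658]
force: [-0.2, 0.1, 0.3]
grip_width: 0.0702
time_s: 12.5
ee_pos: [0.46, 0.0078, 0.1286]
eef_rot: [-1.571, -0.0, 1.657]
force: [0.5, 0.8, -0.4]
grip_width: 0.0941
t 12.5 pos [0.46   0.0078 0.1286] yaw 94.92 rp [-90.02  -0.  ] w 0.0941 F [ 0.46  0.85 -0.36] M [ 0.014  0.011 -0.013]
shift x,y,z [0.0002 0.0901 0.0005] spin -0.08
```

```bash

python3 -m handwheel '[{"fingers":1,"x":0,"y":0.03,"z":0,"spin":0},{"fingers":1,"x":0,"y":0.06,"z":0,"spin":0},{"fingers":1,"x":0,"y":0.085,"z":0,"spin":0},{"fingers":0.6,"x":0,"y":0.09,"z":0,"spin":0},{"fingers":-1,"x":0,"y":0.09,"z":0,"spin":0},{"fingers":-1,"x":0,"y":0.09,"z":0,"spin":0},{"fingers":-1,"x":0,"y":0.09,"z":0,"spin":0},{"fingers":-1,"x":0,"y":0.09,"z":0,"spin":0},{"fingers":-1,"x":0,"y":0.09,"z":0,"spin":0},{"fingers":-1,"x":0,"y":0.09,"z":0,"spin":0}]' 50 
python3 -m handwheel '[{"fingers":-1,"x":0,"y":0,"z":0,"spin":0},{"fingers":-1,"x":0,"y":0,"z":0,"spin":0},{"fingers":-1,"x":0,"y":-0.02,"z":0,"spin":0},{"fingers":-1,"x":0,"y":-0.05,"z":0,"spin":0},{"fingers":-1,"x":0,"y":-0.08,"z":0,"spin":0},{"fingers":-1,"x":0,"y":-0.1,"z":0.02,"spin":0},{"fingers":-1,"x":0,"y":-0.1,"z":0.06,"spin":0},{"fingers":-1,"x":0,"y":-0.1,"z":0.06,"spin":0},{"fingers":-1,"x":0,"y":-0.1,"z":0.06,"spin":0},{"fingers":-1,"x":0,"y":-0.1,"z":0.06,"spin":0}]' 50 
python3 listen.py 6
python3 -m handwheel '[{"fingers":-1,"x":0,"y":0,"z":-0.035,"spin":0},{"fingers":-1,"x":0,"y":0,"z":-0.07,"spin":0},{"fingers":-1,"x":0,"y":0,"z":-0.105,"spin":0},{"fingers":-1,"x":0,"y":0,"z":-0.12,"spin":0},{"fingers":-1,"x":0,"y":0,"z":-0.085,"spin":0},{"fingers":-1,"x":0,"y":0,"z":-0.05,"spin":0},{"fingers":-1,"x":0,"y":0,"z":-0.015,"spin":0},{"fingers":-1,"x":0,"y":0,"z":-0.04,"spin":0},{"fingers":-1,"x":0,"y":0,"z":-0.08,"spin":0},{"fingers":-1,"x":0,"y":0,"z":-0.12,"spin":0}]' 50 | head -2
python3 listen.py 24
```

```text
time_s: 13.5
ee_pos: [0.4606, 0.0081, 0.0395]
eef_rot: [-1.573, 0.001, 1.658]
force: [-1.2, -1.0, 6.9]
grip_width: 0.0577
time_s: 14.5
ee_pos: [0.4006, 0.0031, 0.1385]
eef_rot: [-1.571, 0.0, 1.658]
force: [0.1, 0.0, -5.2]
grip_width: 0.0581
14.75 [0.4004 0.0031 0.1382] Mx [0.058 0.063 0.019 0.016 0.012 0.056] mean 0.0374 halves 0.0464 0.0284
time_s: 15.8
ee_pos: [0.521, 0.0137, 0.1387]
16.95 [0.5197 0.0136 0.1384] Mx [-0.237  0.215 -0.107 -0.043  0.025  0.052  0.067  0.02   0.052  0.047
  0.056  0.111  0.082  0.132  0.058  0.082  0.133  0.115  0.175  0.085
  0.081  0.093  0.13   0.078] mean 0.0626 halves 0.0215 0.1037
```

Case b's moment moves: about 0.03 before the strokes, 0.0 to 0.05 just after, then 0.10. I'll confirm with a reverse stroke.

```bash
python3 listen.py 4
python3 -m handwheel '[{"fingers":-1,"x":0,"y":0,"z":0.035,"spin":0},{"fingers":-1,"x":0,"y":0,"z":0.07,"spin":0},{"fingers":-1,"x":0,"y":0,"z":0.105,"spin":0},{"fingers":-1,"x":0,"y":0,"z":0.12,"spin":0},{"fingers":-1,"x":0,"y":0,"z":0.085,"spin":0},{"fingers":-1,"x":0,"y":0,"z":0.05,"spin":0},{"fingers":-1,"x":0,"y":0,"z":0.015,"spin":0},{"fingers":-1,"x":0,"y":0,"z":0.04,"spin":0},{"fingers":-1,"x":0,"y":0,"z":0.08,"spin":0},{"fingers":-1,"x":0,"y":0,"z":0.12,"spin":0}]' 50 | head -2
python3 listen.py 24
```

```text
17.15 [0.5197 0.0136 0.1384] Mx [0.079 0.064 0.051 0.105] mean 0.0748 halves 0.0714 0.0781
time_s: 18.2
ee_pos: [0.399, 0.0031, 0.1379]
19.35 [0.4002 0.0031 0.1385] Mx [ 0.05  -0.122  0.036 -0.02  -0.022 -0.042 -0.054 -0.055 -0.096 -0.082
 -0.096 -0.114 -0.109 -0.046 -0.113 -0.093 -0.134 -0.099 -0.165 -0.074
 -0.062 -0.13  -0.128 -0.095] mean -0.0777 halves -0.0514 -0.104
```

Case b rattles: its moment swings from +0.10 to -0.10 N m with stroke direction. Now to the reader.

```bash
python3 -c "
from h import *
go(.661,.0766,.167,9.5)"
```

```text
t 19.4 pos [0.4002 0.0031 0.1385] yaw 95.02 rp [-90.01   0.  ] w 0.0577 F [-0.05  0.04 -5.72] M [ 0.082 -0.16  -0.026]
shift x,y,z [ 0.0504 -0.0285 -0.2663] spin 85.52
```

```bash

python3 -m handwheel '[{"fingers":-1,"x":0.0,"y":-0.005,"z":-0.01,"spin":2},{"fingers":-1,"x":0.005,"y":-0.01,"z":-0.025,"spin":5},{"fingers":-1,"x":0.01,"y":-0.015,"z":-0.045,"spin":10},{"fingers":-1,"x":0.015,"y":-0.02,"z":-0.065,"spin":15},{"fingers":-1,"x":0.02,"y":-0.025,"z":-0.085,"spin":20},{"fingers":-1,"x":0.025,"y":-0.028,"z":-0.105,"spin":25},{"fingers":-1,"x":0.03,"y":-0.028,"z":-0.125,"spin":30},{"fingers":-1,"x":0.035,"y":-0.028,"z":-0.145,"spin":35},{"fingers":-1,"x":0.04,"y":-0.028,"z":-0.165,"spin":40},{"fingers":-1,"x":0.04,"y":-0.028,"z":-0.18,"spin":45}]' 50 
python3 -c "
from h import *
go(.661,.0766,.167,9.5)"
```

```text
time_s: 20.4
ee_pos: [0.5768, 0.0593, 0.166]
eef_rot: [-1.57, 0.0, 0.87]
force: [-1.2, 0.2, -5.2]
grip_width: 0.0578
t 20.4 pos [0.5768 0.0593 0.166 ] yaw 49.84 rp [-8.998e+01  2.000e-02] w 0.0578 F [-1.22  0.23 -5.22] M [-0.119 -0.133 -0.023]
shift x,y,z [ 0.0676 -0.001  -0.0532] spin 40.34
```

```bash

python3 -m handwheel '[{"fingers":-1,"x":0.01,"y":0,"z":-0.01,"spin":5},{"fingers":-1,"x":0.02,"y":0,"z":-0.02,"spin":10},{"fingers":-1,"x":0.03,"y":0,"z":-0.03,"spin":16},{"fingers":-1,"x":0.04,"y":0,"z":-0.035,"spin":22},{"fingers":-1,"x":0.05,"y":0,"z":-0.04,"spin":28},{"fingers":-1,"x":0.057,"y":0,"z":-0.045,"spin":33},{"fingers":-1,"x":0.062,"y":0,"z":-0.049,"spin":37},{"fingers":-1,"x":0.066,"y":0,"z":-0.052,"spin":39},{"fingers":-1,"x":0.067,"y":0,"z":-0.053,"spin":40.2},{"fingers":-1,"x":0.067,"y":0,"z":-0.053,"spin":40.2}]' 50 
python3 - <<'E'
from h import *
go(.661,.0766,.167,9.5)
snap('scene','scene1'); snap('top','top1')
ys,xs=np.mgrid[150:320,130:545]; P=w('top1',np.c_[xs.ravel(),ys.ravel()]); Z=P[:,2].reshape(xs.shape)
n,l,s,c=cv2.connectedComponentsWithStats(((Z>.05)&(Z<.07)).astype(np.uint8))
for i in range(1,n):
    if s[i,4]>300:
        q=P[(l==i).ravel()]; print(c[i]+[130,150],s[i,4],cv2.minAreaRect(q[:,:2].astype(np.float32)))
E
```

```text
time_s: 21.4
ee_pos: [0.6595, 0.0759, 0.166]
eef_rot: [-1.571, 0.001, 0.171]
force: [0.3, 0.5, -6.3]
grip_width: 0.0574
t 21.4 pos [0.6595 0.0759 0.166 ] yaw 9.82 rp [-9.e+01  4.e-02] w 0.0574 F [ 0.26  0.46 -6.26] M [-0.21   0.01  -0.007]
shift x,y,z [ 0.0016 -0.001   0.0004] spin 0.32
[354.9933687  267.28183024] 1508 ((0.467745840549469, -0.11293216049671173), (0.1456320434808731, 0.05929224193096161), 5.964702606201172)
```

View pics/scene1.png

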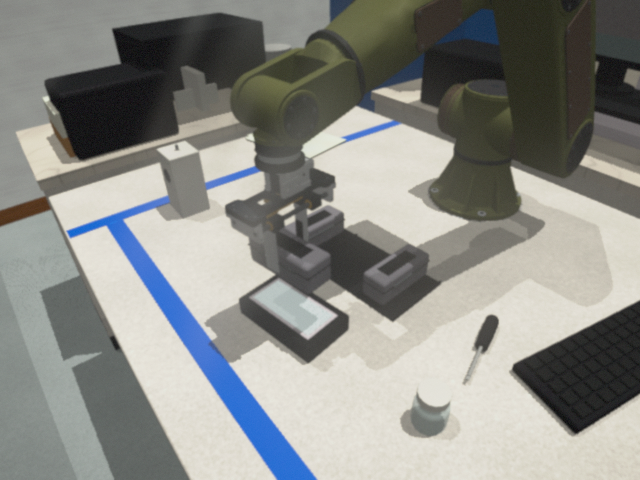

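View pics/top1.png

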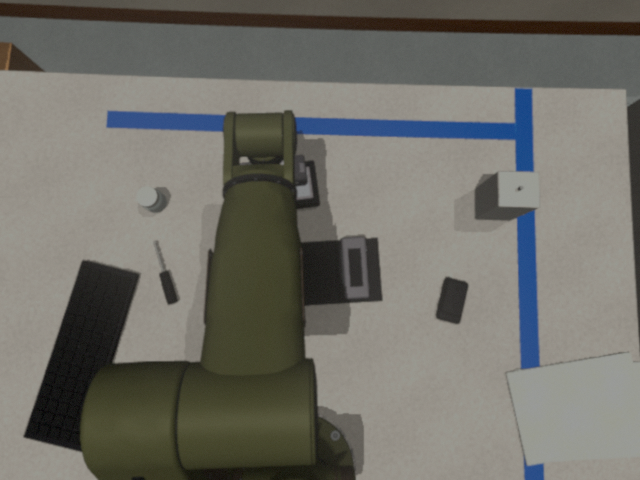

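The scene view shows the held case at about (290,257) above the reader (294,315), with case a back in its bay at (395,273). The top view shows c unmoved and the bystanders untouched. I'll check level, centring and case a from scene depth.

```bash
python3 - <<'E'
from h import *
ys,xs=np.mgrid[180:320,200:440]; pts=np.c_[xs.ravel(),ys.ravel()]
a=(.435,.1226)
for f in('scene0','scene1'):
    P=w(f,pts); m=(abs(P[:,2]-.060)<.006)&(np.hypot(P[:,0]-a[0],P[:,1]-a[1])<.1); print(f,'case a',m.sum(),cv2.minAreaRect(P[m,:2].astype(np.float32)),P[m].mean(0).round(4))
o=get_obs(); M=R.from_euler('xyz',o['eef_rot']).as_matrix(); L=(P-o['ee_pos'])@M  # tool coords: z lengthwise, x width, y down
b=(abs(L[:,0])<.033)&(abs(L[:,2])<.1)&(L[:,1]>-.035)&(L[:,1]<.06)
t=b&(L[:,1]<-.012)&(L[:,1]>-.03)
print('top z-extent',L[t,2].min(),L[t,2].max(),t.sum())
for lo in np.arange(-.08,.08,.02):
    k=b&(L[:,2]>=lo)&(L[:,2]<lo+.02)
    if k.sum()>10: print(round(lo+.01,2),k.sum(),'top y',np.percentile(L[k,1],[5,25]).round(4),'bottom',L[k,1].max().round(4))
go(.661,.0766,.167,9.5)
E
```

```text
scene0 case a 1408 ((0.4388362765312195, 0.08647419512271881), (0.1477569192647934, 0.1256711483001709), 5.263000011444092) [0.4415 0.1154 0.0585]
scene1 case a 1298 ((0.4344305098056793, 0.12219483405351639), (0.14670459926128387, 0.05859963968396187), 5.050055980682373) [0.4405 0.1251 0.0586]
top z-extent -0.06813143607215913 0.07451049889260214 1457
-0.07 48 top y [-0.0132 -0.0051] bottom 0.0357
-0.05 151 top y [-0.0136 -0.004 ] bottom 0.034
-0.03 213 top y [-0.0202 -0.0191] bottom 0.0354
-0.01 225 top y [-0.0297 -0.0202] bottom 0.0354
0.01 447 top y [-0.0285 -0.0198] bottom 0.0346
0.03 439 top y [-0.0205 -0.0195] bottom 0.0344
0.05 465 top y [-0.0205 -0.0194] bottom 0.037
0.07 896 top y [-0.0193 -0.0148] bottom 0.035
t 21.5 pos [0.6594 0.0759 0.1662] yaw 9.86 rp [-9.e+01  3.e-02] w 0.0575 F [ 0.2  -0.57 -4.98] M [-0.174  0.065  0.01 ]
shift x,y,z [ 0.0017 -0.0008  0.0004] spin 0.36
```

```bash

python3 -m handwheel '[{"fingers":-1,"x":0.001,"y":0,"z":0,"spin":0.2},{"fingers":-1,"x":0.0015,"y":0,"z":0,"spin":0.3},{"fingers":-1,"x":0.0015,"y":0,"z":0,"spin":0.3},{"fingers":-1,"x":0.0015,"y":0,"z":0,"spin":0.3},{"fingers":-1,"x":0.0015,"y":0,"z":0,"spin":0.3},{"fingers":-1,"x":0.0015,"y":0,"z":0,"spin":0.3},{"fingers":-1,"x":0.0015,"y":0,"z":0,"spin":0.3},{"fingers":-1,"x":0.0015,"y":0,"z":0,"spin":0.3},{"fingers":-1,"x":0.0015,"y":0,"z":0,"spin":0.3},{"fingers":-1,"x":0.0015,"y":0,"z":0,"spin":0.3}]' 50 
python3 -c "
from h import *
go(.661,.0766,.167,9.5); print(abs(get_obs()['joint_vel']).max()); print(workorder.hand_in())"
```

```text
time_s: 22.5
ee_pos: [0.6611, 0.0762, 0.1665]
eef_rot: [-1.571, -0.0, 0.166]
force: [-0.2, -0.3, -6.0]
grip_width: 0.0575
t 22.5 pos [0.6611 0.0762 0.1665] yaw 9.52 rp [-90.  -0.] w 0.0575 F [-0.2  -0.26 -6.02] M [-0.225  0.049 -0.   ]
shift x,y,z [-0.0001 -0.0005  0.0004] spin 0.02
0.0015512050732981318
the job is handed in; nothing more can be done
None
```

The middle case, case_b, is the one that rattles. I handed the job in at 22.5 s with it held level and still over the reader's window.

- **Finding it:** After strokes one way and then the other, case_b's lengthwise moment settled at about +0.10 and then -0.10 N m. Case_a's stayed near zero, with readings noisy by 0.02–0.03 N m. I did not pick up or shake case_c, because case_b's result was already clear.
- **Held case:** In the last reading the grip point was within 1 mm of the window centre I measured, and the yaw matched to within 0.1°. Depth readings, taken just before a final 1.5 mm correction, showed the case level and its underside about 90 mm above the glass.
- **Other cases:** Case_a is back within about 1 mm of where it started, and case_c has not moved.
- **Bystanders:** The mouse, driver, jar and meter look undisturbed in the pictures.

No final check failed. The one oddity was the starting scene view, where the rectangle fitted to case_a also caught part of its neighbour. I compared its position with the starting top view instead.

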